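# Load the polishing barrel with a scoop of beads and hang the scoop up

## Task

Using the steel scoop, transfer at least three of the six white ceramic beads from the blue tray into the open grey polishing barrel, never touching the beads with the fingers. Then hang the empty scoop by its wire bail on the rod of the hook stand and let go, with no bead left in the scoop or spilled on the bench. Leave the amber jar, the white case and the red bottle where they stand.

Things in the scene. Friction and masses are not known exactly. Their poses are not given: they have to be found in the camera images.
- scoop: loose steel scoop, 160 g, standing with its lip roughly towards the robot. Open-topped bowl 76 (x) x 66 (y), walls 32 high, floor 2 thick; the front 26 at its open +x end has no side walls and is the lip. A 6 mm wire bail arches along y at x=-12. A black upright grip, 18 (x) x 16 (y), stands on the bail from 88 to 132 above the underside. Origin: centre of the underside; x to the lip, z up
- scoop_grip (a point): centre of the black grip, 112 mm above the scoop's underside, x=-12 mm
- scoop_bail (a point): inner top of the bail, where a rod passed under it (along x) bears: x=-12 mm, 82 mm above the scoop's underside. The opening under it starts at the walls' top (32 mm) and is 60 mm wide up to 62 mm high, narrowing to about 24 mm at 80 mm
- scoop_lip (a point): middle of the lip's lower edge, x=38 mm, z=0 in the scoop's frame
- tray: fixed blue open tray, outside 230 (x) x 90 (y), walls 30 high, walls and floor 5 thick (inside 220 x 80). At its -x end, nearer the robot, a 50-degree ramp across the full width rises from the floor at x=-81 to the top of the end wall; the walls of the last 45 are 45 high. Origin: centre of the underside, z up. Beads start between x=-76 and x=10; the floor from there to x=110 is free
- bead0: loose smooth glazed white ceramic bead (slippery), 18 g, a rounded barrel shape 22 in diameter and 20 high with flat ends 8 wide. Origin: its centre. All six beads are alike.
- bead1: loose smooth glazed white ceramic bead (slippery), 18 g, a rounded barrel shape 22 in diameter and 20 high with flat ends 8 wide. Origin: its centre. All six beads are alike.
- bead2: loose smooth glazed white ceramic bead (slippery), 18 g, a rounded barrel shape 22 in diameter and 20 high with flat ends 8 wide. Origin: its centre. All six beads are alike.
- bead3: loose smooth glazed white ceramic bead (slippery), 18 g, a rounded barrel shape 22 in diameter and 20 high with flat ends 8 wide. Origin: its centre. All six beads are alike.
- bead4: loose smooth glazed white ceramic bead (slippery), 18 g, a rounded barrel shape 22 in diameter and 20 high with flat ends 8 wide. Origin: its centre. All six beads are alike.
- bead5: loose smooth glazed white ceramic bead (slippery), 18 g, a rounded barrel shape 22 in diameter and 20 high with flat ends 8 wide. Origin: its centre. All six beads are alike.
- barrel: fixed grey polishing barrel, an upright round open pot, outside 112 wide at the foot and 116 at the rim, 65 high, wall 4, floor 6, on a black rubber foot ring 124 wide. Origin: centre of its underside
- barrel_rim (a point): centre of the barrel's mouth, 65 mm above the bench; the mouth is 108 mm wide
- barrel_in (a point): point on the barrel's axis, 12 mm above the bench, 6 mm above its inner floor (inner radius 52 to 54 mm)
- hook: fixed hook stand: dark round base 100 wide and 12 high, steel post 16 in diameter and 192 high, and a level rod 8 thick, its axis 170 high, that runs 130 from the post's axis along the stand's -x (roughly towards the robot) and ends in a tip turned up to 190 high. Origin: foot of the post's axis
- hook_seat (a point): point on top of the rod, 70 mm out from the post's axis and 174 mm high: a good place for the bail
- hook_tip (a point): top of the turned-up tip, 134 mm out from the post's axis and 190 mm high
- jar: loose amber jar, 52 wide, 70 high; bystander. Origin: centre of its underside
- case: loose white rounded case, 60 x 46 x 22 high; bystander. Origin: centre of its underside
- flask: loose red bottle, 40 wide, 110 high; bystander. Origin: centre of its underside
Not all that is in view belongs to the job. There is more than one size of the scoop; the job needs the middle-sized. There is more than one size of the barrel; the one meant has the size given above.

How it is judged:
At the end, for the whole second after the job is handed in: At least 3 beads in the barrel (centre within 58 mm of the middle of its floor), all others in the tray or barrel; the scoop hanging nearly still (under 0.12 m/s) by its bail on the hook's rod between post and tip (bail within 20 mm sideways of the rod), its underside over 50 mm above the bench ((distance between each of bead0, bead1, bead2 and barrel_in below 0.058 m or distance between each of bead0, bead1, bead3 and barrel_in below 0.058 m or distance between each of bead0, bead1, bead4 and barrel_in below 0.058 m or distance between each of bead0, bead1, bead5 and barrel_in below 0.058 m or distance between each of bead0, bead2, bead3 and barrel_in below 0.058 m or distance between each of bead0, bead2, bead4 and barrel_in below 0.058 m or distance between each of bead0, bead2, bead5 and barrel_in below 0.058 m or distance between each of bead0, bead3, bead4 and barrel_in below 0.058 m or distance between each of bead0, bead3, bead5 and barrel_in below 0.058 m or distance between each of bead0, bead4, bead5 and barrel_in below 0.058 m or distance between each of bead1, bead2, bead3 and barrel_in below 0.058 m or distance between each of bead1, bead2, bead4 and barrel_in below 0.058 m or distance between each of bead1, bead2, bead5 and barrel_in below 0.058 m or distance between each of bead1, bead3, bead4 and barrel_in below 0.058 m or distance between each of bead1, bead3, bead5 and barrel_in below 0.058 m or distance between each of bead1, bead4, bead5 and barrel_in below 0.058 m or distance between each of bead2, bead3, bead4 and barrel_in below 0.058 m or distance between each of bead2, bead3, bead5 and barrel_in below 0.058 m or distance between each of bead2, bead4, bead5 and barrel_in below 0.058 m or distance between each of bead3, bead4, bead5 and barrel_in below 0.058 m) and (distance between bead0 and barrel_in below 0.058 m or (x of bead0 in the frame of tray between -0.112 and 0.112 m and y of bead0 in the frame of tray between -0.042 and 0.042 m and height (world z) of bead0 below 0.055 m)) and (distance between bead1 and barrel_in below 0.058 m or (x of bead1 in the frame of tray between -0.112 and 0.112 m and y of bead1 in the frame of tray between -0.042 and 0.042 m and height (world z) of bead1 below 0.055 m)) and (distance between bead2 and barrel_in below 0.058 m or (x of bead2 in the frame of tray between -0.112 and 0.112 m and y of bead2 in the frame of tray between -0.042 and 0.042 m and height (world z) of bead2 below 0.055 m)) and (distance between bead3 and barrel_in below 0.058 m or (x of bead3 in the frame of tray between -0.112 and 0.112 m and y of bead3 in the frame of tray between -0.042 and 0.042 m and height (world z) of bead3 below 0.055 m)) and (distance between bead4 and barrel_in below 0.058 m or (x of bead4 in the frame of tray between -0.112 and 0.112 m and y of bead4 in the frame of tray between -0.042 and 0.042 m and height (world z) of bead4 below 0.055 m)) and (distance between bead5 and barrel_in below 0.058 m or (x of bead5 in the frame of tray between -0.112 and 0.112 m and y of bead5 in the frame of tray between -0.042 and 0.042 m and height (world z) of bead5 below 0.055 m)) and x of scoop_bail in the frame of hook between -0.134 and -0.005 m and y of scoop_bail in the frame of hook between -0.02 and 0.02 m and z of scoop_bail in the frame of hook between 0.16 and 0.19 m and contact force between scoop and hook above 0.4 N and height (world z) of scoop above 0.05 m and linear speed of scoop below 0.12 m/s); the robot touches nothing.
It fails at once if the fingers touch a bead (contact force between the fingers and bead0 above 0.3 N or contact force between the fingers and bead1 above 0.3 N or contact force between the fingers and bead2 above 0.3 N or contact force between the fingers and bead3 above 0.3 N or contact force between the fingers and bead4 above 0.3 N or contact force between the fingers and bead5 above 0.3 N).
It fails at once if a bystander (jar, case or bottle) is moved by more than 30 mm or tipped (distance of any of jar, case, flask from where it was at the start of the episode above 0.03 m or angle between any of jar, case, flask's own z axis and vertical above 0.5 rad).
It also fails if it takes over 72 s, if anything falls off the work surface, if the arm or the gripper's body presses on something with over 40 N, if the wrist force passes 120 N, or if a joint passes its speed limit or range.

## Robot

A 6-joint arm with a two-finger parallel gripper is mounted at the origin on the work surface. World frame = base frame: x ahead of the robot, y to its left, z up, the work surface at z = 0. Lengths are in m, angles in rad, forces in N, time in s.
With the tool pointing down it reaches from about 0.375 to 0.975 m from the base axis. Payload 3.8 kg.
Tool frame: the origin (TCP) lies between the finger pads; the fingertips stand 19 mm ahead of it and the grasp point (between the pads) is the TCP; z points along the fingers, y is the line along which they close (so a half turn about z gives the same grasp; the last joint's range is limited). The gripper opens to 85 mm and grips with 20 to 120 N. Pads are 22 mm wide; open, the fingers measure 114 mm over their backs; the gripper's body (76 mm by 85 mm) begins 54 mm behind the grasp point. The pads swing forward as they close: fully open they stand 13 mm farther back than shut.
Start: joints at [1.163, 0.264, 1.604, -0, 1.274, -0.037], TCP at [0.245, 0.629, 0.25] pointing down, gripper open.
Joint ranges: [-2.63, 2.63], [-0.94, 2.18], [0.31, 2.57], [-1.31, 4.45], [0, 2.66], [-2.55, 2.55]. Speed limits (rad/s): [2.57, 2.57, 3.14, 3.14, 3.14, 3.14].

## Interface

Orientations are given as a unit quaternion [w, x, y, z].
In Python, from station import monitor, cams, manip gives the robot as it stands.
- The arm moves only by the tool drive_tool, never from a script. Its argument "commands" is a list that holds one entry, the list of rows, each a list of 6 numbers: the shift along the tool's x, y, z in m, then the turn, a rotation vector about the tool's x, y, z in degrees. In form: [[[dx, dy, dz, wx, wy, wz], ...]]. A call has exactly 10 rows; each row is the pose to reach, as a shift and turn from the pose commanded when the call began, along the tool's axes at that moment; what a row does not reach only later rows make up. A row lasts 1/12 s, in which the tool goes at most 41.7 mm and 7.16 degrees, less where a joint would pass 70% of its speed; a pose out of reach is approached as far as the arm can. A call with a gripper value outside its range is refused whole. "fingers" is the finger opening in m, from 0 to 0.0854, set as the call begins (left out, the last holds). The fingers move at their own pace and stop on an object; "newtons" is the grip in N (left out, the last holds). Time passes only in rows, so rows that repeat a pose let the fingers close, or fill a call up. It gives the time, the measured TCP pose, the force, the opening and the grip force at its end, in the units of the state.
- monitor.sense(): the state, without advancing time (a new reading comes with each control period).
- cams.capture(name): name is "scene" or "top" or "wrist"; returns a dict with "frame" (480x640x3 uint8, red, green, blue), "z_map" (480x640 float32, m along the optical axis (not along the pixel's ray), 0 where there is no reading), "K" (3x3 intrinsics, pixels), "D" ([k1, k2, p1, p2, k3] as OpenCV has them; the pictures are not rectified), "rvec" (rotation vector, rad) and "tvec" (3), from world to camera coordinates, as OpenCV has them. Camera axes: x right, y down, z forward; pixel columns grow to the right and rows downward; lengths in m; the calibration is good to about 2 mm. A picture is of the moment at which its call begins.
- manip.hand_in(): hands the job in; it is judged then, once.
Trained networks look in a picture, given as the dict that the camera call returned (one of the last four; its "shot" number tells which), for a name from the list of things; names that differ only in an ending like _2 or _b are one class to them, and where a whole thing is asked for, a point or a joint stands for the part that bears it (a point fixed in the world has none). Each returns a list of dicts, best first, with "p" (0 to 1); they miss things now and then, are a little off and sometimes report something else, mostly with a low value. They report only what shows in the picture. A call takes as long as a camera call. They do not tell look-alikes from the thing itself.
- cams.recognise(picture, target): "at" ([row, column] in pixels, amid what is visible of it).
The state is a dict: "t": time; "q": joint angles; "joint_vel": joint speeds; "tau": joint torques, N m; "tool_pos": TCP position; "eef_rot": TCP orientation; "force": force on the tool from outside, world axes, zero at the start; "wrist_torque": the same for the moment, N m; "finger_gap": finger opening in m; "grasp_force": force on a finger pad.
Only numpy, scipy, OpenCV 4.12 (cv2) and the standard library are available. Lean on these libraries where they do the work, as an engineer would, in place of code of your own. Each camera call takes 0.05 s, during which the arm holds its last target. There are 200 camera calls.

## Working session

There is one attempt and no reset: what is moved stays moved. The work goes in short steps, Python scripts to look and compute and a tool call to move; the robot and the scene stay as the last step left them, time stands still between calls to the robot, and variables do not carry over. Pictures are saved under pics/ and viewed, at most 10 in all, crops included, and the job is handed in when it is done.

Besides the shell and the picture viewer there is one more tool, called after "Emit:" as a command line: name --argument value ..., lists and objects as JSON in quotes. drive_tool: Moves the arm, as the interface text tells. Its arguments: {"type":"object","properties":{"commands":{"type":"array"},"fingers":{"type":"number"},"newtons":{"type":"number"}},"required":["commands"]}

```bash
mkdir -p pics; ls; cat > h.py <<'E'
import numpy as np, cv2
from station import monitor, cams, manip
from scipy.spatial.transform import Rotation as R
def cloud(p):
    z=p["z_map"]; h,w=z.shape
    v,u=np.mgrid[0:h,0:w]
    n=cv2.undistortPoints(np.stack([u,v],-1).reshape(-1,1,2).astype(float),p["K"],p["D"]).reshape(h,w,2)
    c=np.dstack([n*z[...,None],z])
    Rm=cv2.Rodrigues(np.array(p["rvec"],float))[0]
    W=(c-np.array(p["tvec"],float).reshape(3))@Rm
    W[z<=0]=np.nan
    return W
def save(p,n): cv2.imwrite(f"pics/{n}.png",p["frame"][...,::-1])
def state():
    s=monitor.sense(); q=s["eef_rot"]
    return s,np.array(s["tool_pos"]),R.from_quat([q[1],q[2],q[3],q[0]])
E
python3 - <<'E'
from h import *
s,p,r=state(); print(s["t"],p,r.as_matrix().round(3))
for n in ("top","scene"):
    c=cams.capture(n); save(c,n+"0"); W=cloud(c); np.savez(f"{n}0.npz",W=W,f=c["frame"])
    print(n)
    for t in ["scoop","scoop_grip","tray","barrel","hook","jar","case","flask","bead0"]:
        for d in cams.recognise(c,t)[:7]:
            if d["p"]>.2:
                a=np.round(d["at"]).astype(int); print(t,round(d["p"],2),a,W[a[0],a[1]].round(3))
E
```

```text
pics
0.0 [0.2443174  0.62849989 0.24897873] [[-0.932  0.362 -0.001]
 [ 0.362  0.932 -0.002]
 [ 0.    -0.002 -1.   ]]
top
scoop 0.97 [200 248] [ 0.66   0.178 -0.004]
scoop 0.86 [343 295] [ 0.372  0.08  -0.   ]
scoop 0.67 [256 281] [0.543 0.109 0.   ]
scoop 0.45 [250 472] [ 0.553 -0.273  0.008]
scoop_grip 0.98 [198 250] [ 0.664  0.174 -0.002]
scoop_grip 0.84 [342 296] [0.374 0.078 0.004]
scoop_grip 0.75 [255 280] [nan nan nan]
scoop_grip 0.7 [153 294] [0.735 0.081 0.07 ]
scoop_grip 0.34 [283 366] [ 0.487 -0.059  0.02 ]
tray 0.69 [261 374] [ 0.532 -0.077  0.005]
tray 0.67 [151 297] [0.739 0.075 0.069]
barrel 0.85 [250 475] [ 0.554 -0.28   0.005]
barrel 0.71 [331 478] [ 0.393 -0.278  0.003]
hook 0.71 [206 172] [0.644 0.328 0.013]
jar 0.73 [149 297] [0.744 0.075 0.069]
case 0.67 [158 412] [ 0.74  -0.157  0.024]
flask 0.84 [153 354] [ 0.731 -0.035  0.081]
flask 0.51 [264 377] [ 0.526 -0.082  0.007]
bead0 0.66 [300 379] [ 0.453 -0.083  0.023]
bead0 0.63 [274 366] [ 0.505 -0.059  0.018]
bead0 0.62 [284 364] [ 0.484 -0.055  0.024]
bead0 0.58 [286 380] [ 0.48  -0.085  0.027]
bead0 0.46 [250 47
[... 296 characters left out ...]
op_grip 0.45 [236 428] [0.657 0.316 0.025]
scoop_grip 0.38 [326 363] [ 0.754 -0.053  0.072]
scoop_grip 0.25 [290 280] [ 0.512 -0.076  0.006]
tray 0.66 [293 282] [ 0.523 -0.079  0.006]
barrel 0.79 [343 221] [ 0.538 -0.265  0.005]
barrel 0.78 [306 180] [ 0.384 -0.274  0.004]
hook 0.7 [268 279] [ 0.454 -0.03   0.006]
hook 0.65 [232 429] [0.658 0.315 0.041]
case 0.7 [375 322] [ 0.753 -0.17   0.022]
flask 0.64 [326 365] [ 0.756 -0.049  0.07 ]
bead0 0.6 [275 260] [ 0.453 -0.089  0.024]
bead0 0.59 [283 268] [ 0.485 -0.09   0.02 ]
bead0 0.56 [288 272] [ 0.51  -0.097  0.027]
bead0 0.48 [289 282] [ 0.511 -0.069  0.003]
bead0 0.45 [273 284] [ 0.489 -0.042  0.022]
bead0 0.4 [254 345] [0.535 0.127 0.004]
```

```bash
python3 - <<'E'
import cv2
a=cv2.imread("pics/top0.png")[100:400,100:560]; cv2.imwrite("pics/topc.png",cv2.resize(a,(800,522)))
E
```

```text
(no output)
```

View pics/topc.png

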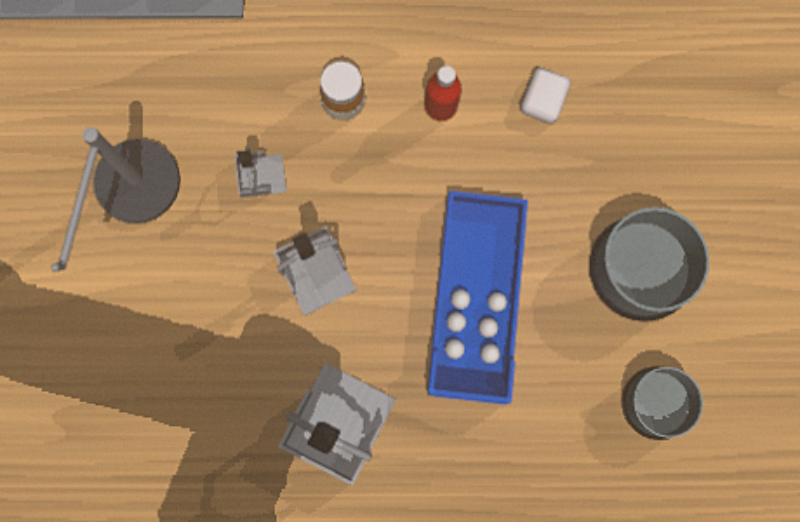

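View pics/scene0.png

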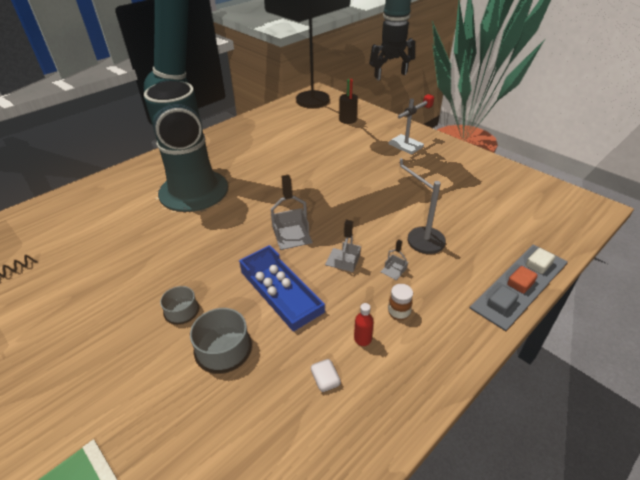

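The top view shows the middle scoop at crop (315,265) between the small one (262,172) and the large one (340,425). The tray with its beads is around (475,300). The larger barrel is at (650,262), and the hook stand's post is at (95,135) with the rod tip at (58,267). Next I'll fit the poses.

```bash
python3 - <<'E'
from h import *
for n in ("top","scene"):
    d=np.load(n+"0.npz"); W=d["W"].reshape(-1,3); f=d["f"].reshape(-1,3)
    hsv=cv2.cvtColor(d["f"],cv2.COLOR_RGB2HSV).reshape(-1,3)
    ok=~np.isnan(W[:,0])
    def sel(x0,x1,y0,y1,z0,z1,m=True):
        return ok&(W[:,0]>x0)&(W[:,0]<x1)&(W[:,1]>y0)&(W[:,1]<y1)&(W[:,2]>z0)&(W[:,2]<z1)&m
    def rect(P): 
        c,s,a=cv2.minAreaRect((P[:,:2]*1000).astype(np.float32)); return np.round(c,1),np.round(s,1),round(a,1),len(P)
    print(n,"bench z",np.nanmedian(W[sel(.4,.8,-.4,.4,-.02,.02)][:,2]))
    blue=(hsv[:,0]>105)&(hsv[:,0]<130)&(hsv[:,1]>120)
    print("tray all",rect(W[sel(.3,.8,-.25,.1,-.01,.06,blue)]),"top",rect(W[sel(.3,.8,-.25,.1,.025,.05,blue)]))
    P=W[sel(.3,.8,-.25,.1,.025,.05,blue)]
    print(" hi walls",rect(W[sel(.3,.8,-.25,.1,.037,.052,blue)]))
    def circ(P):
        A=np.c_[P[:,:2],np.ones(len(P))]; s=np.linalg.lstsq(A,(P[:,:2]**2).sum(1),rcond=None)[0]
        return (s[:2]/2).round(4),round(float(np.sqrt(s[2]+(s[:2]**2).sum()/4)),4),len(P)
    for x in (.39,.55):
        P=W[sel(x-.08,x+.08,-.37,-.19,.02,.12)]; zt=np.percentile(P[:,2],98); print("barrel ztop",zt.round(4),circ(P[P[:,2]>zt-.006]),rect(P[P[:,2]>zt-.006]))
    P=W[sel(.48,.6,.05,.19,.09,.15)]; print("grip",len(P),P.mean(0).round(4),np.percentile(P[:,2],[5,95]).round(4),rect(P) if len(P) else"")
    P=W[sel(.46,.6,.05,.19,.004,.045)]; print("bowl",rect(P),P.mean(0))
    P=W[sel(.46,.6,.05,.19,.006,.14)]
    print(" zhist",np.histogram(P[:,2],bins=np.arange(0,.15,.01))[0])
    P=W[sel(.4,.8,.22,.5,.155,.185)]; print("rod",rect(P),P[P[:,0].argmin()].round(4),P[P[:,0].argmax()].round(4))
    P=W[sel(.4,.8,.22,.5,.185,.21)]; print("posttop/tip",len(P),P.round(3)[::max(1,len(P)//12)].tolist())
    P=W[sel(.5,.8,.22,.5,.02,.155)]; print("post",P.mean(0).round(4) if len(P) else "",len(P),rect(P))
    P=W[sel(.5,.8,.22,.5,.006,.018)]; print("base",circ(P))
    P=W[sel(.3,.8,-.25,.1,.017,.032,(hsv[:,1]<60)&(hsv[:,2]>150))]; print("beads",rect(P))
E
```

```text
top bench z 5.829106641683573e-05
tray all (array([511.7, -75.8]), array([ 88.8, 231.2]), 83.2, 3794) top (array([511.7, -75.8]), array([ 88.8, 231.2]), 83.2, 806)
 hi walls (array([420. , -64.8]), array([88.7, 46.7]), 82.9, 290)
barrel ztop 0.045 (array([ 0.3928, -0.2784]), 0.0371, 208) (array([ 392.4, -278.9]), array([77.8, 75. ]), 89.7, 208)
barrel ztop 0.0673 (array([ 0.5466, -0.268 ]), 0.0554, 399) (array([ 546.6, -268.3]), array([114.2, 114.5]), 43.6, 399)
grip 124 [0.5495 0.1116 0.1254] [0.0971 0.1345] (array([552.1, 111.2]), array([17.6, 18.2]), 27.3, 124)
bowl (array([531.6, 120.1]), array([139.3, 136.7]), 89.8, 353) [0.54381742 0.11462495 0.01445775]
 zhist [36 28 53 65  6  6 25 37 33  9  8 11 28 68]
rod (array([585.8, 330.5]), array([ 10.6, 142. ]), 76.8, 375) [0.5166 0.3451 0.1845] [0.6545 0.3126 0.1588]
posttop/tip 85 [[0.657, 0.319, 0.193], [0.655, 0.315, 0.194], [0.653, 0.314, 0.192], [0.651, 0.315, 0.193], [0.65, 0.318, 0.192], [0.648, 0.322, 0.191], [0.649, 0.311, 0.187], [0.647, 0.314, 0.19], [0.645, 0.315, 0.191], [0.644, 0.314, 0.188], [0.523, 0.344, 0.189], [0.52
[... 933 characters left out ...]
1  11  16  14  16  26  25  29  22  36]
rod (array([588.6, 329.3]), array([ 14.8, 143.5]), 78.4, 202) [0.5187 0.3458 0.182 ] [0.6591 0.3181 0.1803]
posttop/tip 44 [[0.519, 0.348, 0.19], [0.522, 0.349, 0.188], [0.523, 0.348, 0.186], [0.646, 0.321, 0.193], [0.652, 0.325, 0.194], [0.647, 0.32, 0.191], [0.655, 0.32, 0.195], [0.649, 0.313, 0.193], [0.653, 0.319, 0.191], [0.648, 0.311, 0.19], [0.654, 0.314, 0.191], [0.657, 0.323, 0.189], [0.654, 0.311, 0.19], [0.658, 0.317, 0.189], [0.655, 0.315, 0.185]]
post [0.6537 0.3143 0.0905] 260 (array([652.7, 314.6]), array([15.7, 12.8]), 20.5, 260)
base (array([0.6555, 0.3402]), 0.0501, 759)
beads (array([ 613.9, -112.5]), array([ 63.4, 355.3]), 73.9, 791)
```

```bash
python3 - <<'E'
from h import *
A=[]
for n in ("top","scene"):
    d=np.load(n+"0.npz"); W=d["W"].reshape(-1,3)
    r=np.hypot(W[:,0]-.543,W[:,1]-.112)
    g=W[(r<.06)&(W[:,2]>.11)&(W[:,2]<.14)]; print(n,"grip",np.median(g,0).round(4),[np.round(t,1) for t in cv2.minAreaRect((g[:,:2]*1000).astype(np.float32))],"top only",g[g[:,2]>.127].mean(0).round(4))
    w=W[(r<.066)&(W[:,2]>.012)&(W[:,2]<.038)]; 
    w2=W[(r<.066)&(W[:,2]>.003)&(W[:,2]<.038)]; A.append((w,w2,g))
    for k in (w,w2): print(len(k),[np.round(t,1) for t in cv2.minAreaRect((k[:,:2]*1000).astype(np.float32))])
    b=W[(r<.06)&(W[:,2]>.045)&(W[:,2]<.088)]; c=b.mean(0); v=np.linalg.svd(b[:,:2]-c[:2])[2][0]; print("bail",c.round(4),np.degrees(np.arctan2(v[1],v[0])),len(b))
for i in range(3):
    k=np.vstack([A[0][i],A[1][i]]); print([np.round(t,1) for t in cv2.minAreaRect((k[:,:2]*1000).astype(np.float32))])
E
```

```text
top grip [0.5497 0.1121 0.1313] [array([551.5, 112.6]), array([17.5, 15.3]), np.float64(27.3)] top only [0.5514 0.1126 0.1315]
139 [array([552.5, 113.9]), array([50.3, 68.4]), np.float64(25.9)]
505 [array([540.7, 107. ]), array([118.6, 127.7]), np.float64(74.9)]
bail [0.5512 0.1129 0.0744] 115.81458336135532 104
scene grip [0.5574 0.1105 0.1267] [array([555. , 114.4]), array([17. , 19.9]), np.float64(27.6)] top only [0.5552 0.1128 0.132 ]
273 [array([555.8, 115.9]), array([49.3, 73.5]), np.float64(25.6)]
599 [array([544.9, 108.5]), array([129.2, 123.2]), np.float64(41.6)]
bail [0.5605 0.1018 0.0687] -64.59341748375306 62
[array([553.8, 115. ]), array([53.5, 73.5]), np.float64(25.9)]
[array([543.2, 110.9]), array([126.9, 128.6]), np.float64(27.3)]
[array([553.2, 113.2]), array([21.2, 19.7]), np.float64(24.7)]
```

Emit:
drive_tool --commands '[[[-0.015,-0.012,0.002,0,0,3],[-0.045,-0.035,0.006,0,0,8],[-0.078,-0.06,0.009,0,0,14],[-0.11,-0.085,0.012,0,0,20],[-0.142,-0.11,0.015,0,0,26],[-0.174,-0.135,0.018,0,0,32],[-0.206,-0.16,0.021,0,0,38],[-0.238,-0.185,0.024,0,0,42.9],[-0.27,-0.21,0.027,0,0,42.9],[-0.302,-0.235,0.03,0,0,42.9]]]' --fingers 0.07 --newtons 90

```text
t: 1.83
tool_pos: [0.4416, 0.2989, 0.2205]
eef_rot: [0.0, 0.531, 0.847, 0.0]
force: [0.8, -0.2, 0.6]
finger_gap: 0.0699
grasp_force: 0.0
```

```bash
cat >> h.py <<'E'
def Rt(yaw,pitch=0):
    c,s=np.cos(np.radians(yaw)),np.sin(np.radians(yaw))
    return R.from_matrix(np.array([[-s,c,0],[c,s,0],[0,0,-1]]).T)*R.from_euler("x",-pitch,degrees=True)
def plan(wps,p=None,r=None):
    "each wp (pos,yaw,pitch): one call each, from the previous wp"
    if p is None: s,p,r=state()
    for (q,y,t) in wps:
        q=np.array(q,float); r2=Rt(y,t)
        d=r.inv().apply(q-p); w=(r.inv()*r2).as_rotvec(degrees=True)
        print("shift",d.round(4),"len",np.linalg.norm(d).round(3),"turn",w.round(2),np.linalg.norm(w).round(1)); p,r=q,r2
E
python3 - <<'E'
from h import *
s,p,r=state(); print(s["t"],p,s["q"],s["force"])
plan([((.553,.113,.19),25.9,0),((.553,.113,.112),25.9,0)])
E
```

```text
1.8333 [0.44161068 0.29892422 0.2205279 ] [ 5.48348003e-01  1.63765014e-02  1.94049686e+00 -1.31377769e-05
  1.18378762e+00  9.71331272e-02] [ 0.75281781 -0.1527777   0.64684677]
shift [-0.2159  0.0191  0.0305] len 0.219 turn [ 0.05 -0.   -0.05] 0.1
shift [0.    0.    0.078] len 0.078 turn [0. 0. 0.] 0.0
```

Emit:
drive_tool --commands '[[[-0.036,0.003,0.005,0,0,0],[-0.072,0.006,0.01,0,0,0],[-0.108,0.009,0.015,0,0,0],[-0.144,0.012,0.02,0,0,0],[-0.18,0.016,0.025,0,0,0],[-0.208,0.019,0.03,0,0,0],[-0.216,0.019,0.03,0,0,0],[-0.216,0.019,0.036,0,0,0],[-0.216,0.019,0.05,0,0,0],[-0.216,0.019,0.07,0,0,0]]]'

```text
t: 2.67
tool_pos: [0.5534, 0.1157, 0.1518]
eef_rot: [0.001, 0.531, 0.847, 0.002]
force: [0.2, -0.3, 0.1]
finger_gap: 0.0699
grasp_force: 0.0
```

Emit:
drive_tool --commands '[[[0,0,0.018,0,0,0],[0,0,0.032,0,0,0],[0,0,0.038,0,0,0],[0,0,0.038,0,0,0],[0,0,0.038,0,0,0],[0,0,0.038,0,0,0],[0,0,0.038,0,0,0],[0,0,0.038,0,0,0],[0,0,0.038,0,0,0],[0,0,0.038,0,0,0]]]'

```text
t: 3.5
tool_pos: [0.5526, 0.1146, 0.1129]
eef_rot: [0.0, 0.531, 0.847, 0.0]
force: [-0.1, -0.1, -0.1]
finger_gap: 0.07
grasp_force: 0.0
```

```bash
python3 - <<'E'
from h import *
s,p,r=state(); print(s["t"],p,s["force"],s["finger_gap"])
c=cams.capture("wrist"); save(c,"w1")
E
```

```text
3.5 [0.55257221 0.11457732 0.11286975] [-0.12346671 -0.10211492 -0.13156835] 0.07002280729319256
```

View pics/w1.png

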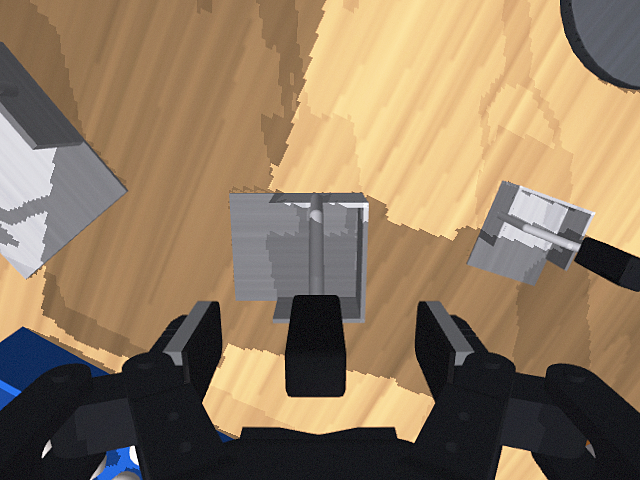

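Emit:
drive_tool --commands '[[[0,0,0,0,0,0],[0,0,0,0,0,0],[0,0,0,0,0,0],[0,0,0,0,0,0],[0,0,-0.003,0,0,0],[0,0,-0.012,0,0,0],[0,0,-0.03,0,0,0],[0,0,-0.05,0,0,0],[0,0,-0.07,0,0,0],[0,0,-0.08,0,0,0]]]' --fingers 0.0 --newtons 90

```text
t: 4.38
tool_pos: [0.5536, 0.1148, 0.1956]
eef_rot: [0.002, 0.531, 0.847, 0.001]
force: [0.1, 1.2, -1.3]
finger_gap: 0.0167
grasp_force: 87.8
```

```bash
python3 - <<'E'
from h import *
s,p,r=state(); print(s["t"],p,s["force"],s["finger_gap"],s["wrist_torque"])
plan([((.5914,-.0853,.19),-6.8,0),((.5914,-.0853,.118),-6.8,0)])
E
```

```text
4.3833 [0.55358504 0.11483505 0.19559796] [ 0.1091583   1.16266726 -1.34245672] 0.01674639839748669 [-0.04879072 -0.02805747  0.01531954]
shift [-0.1966 -0.0533  0.0056] len 0.204 turn [ 0.24  0.   32.66] 32.7
shift [0.    0.    0.072] len 0.072 turn [0. 0. 0.] 0.0
```

Emit:
drive_tool --commands '[[[-0.015,-0.004,0,0,0,3],[-0.045,-0.012,0,0,0,9],[-0.08,-0.022,0,0,0,15],[-0.115,-0.032,0,0,0,21],[-0.15,-0.041,0,0,0,27],[-0.18,-0.049,0,0,0,32.7],[-0.197,-0.053,0,0,0,32.7],[-0.197,-0.053,0,0,0,32.7],[-0.197,-0.053,0,0,0,32.7],[-0.197,-0.053,0.005,0,0,32.7]]]'

```text
t: 5.22
tool_pos: [0.5908, -0.0855, 0.188]
eef_rot: [0.0, 0.748, 0.664, 0.001]
force: [-0.6, 0.9, -2.2]
finger_gap: 0.017
grasp_force: 87.9
```

```bash
python3 - <<'E'
from h import *
s,p,r=state(); print(s["t"],p,s["force"],s["finger_gap"],s["wrist_torque"])
plan([((.5914,-.0853,.118),-6.8,0)])
c=cams.capture("wrist"); save(c,"w2"); c=cams.capture("top")
cv2.imwrite("pics/t2.png",cv2.resize(c["frame"][180:380,240:440,::-1],(600,600)))
cv2.imwrite("pics/wt2.png",np.hstack([cv2.resize(cv2.imread("pics/w2.png"),(440,330)),cv2.resize(c["frame"][170:370,260:460,::-1],(330,330))]))
W=cloud(c); P=W.reshape(-1,3); r_=np.hypot(P[:,0]-p[0],P[:,1]-p[1])
E
```

```text
5.2167 [ 0.59082085 -0.08549654  0.18803286] [-0.59578799  0.94174784 -2.20736447] 0.016963979951731052 [-0.01230116 -0.04096638  0.01330629]
shift [0.0002 0.0005 0.07  ] len 0.07 turn [ 0.07 -0.03 -0.05] 0.1
```

View pics/wt2.png

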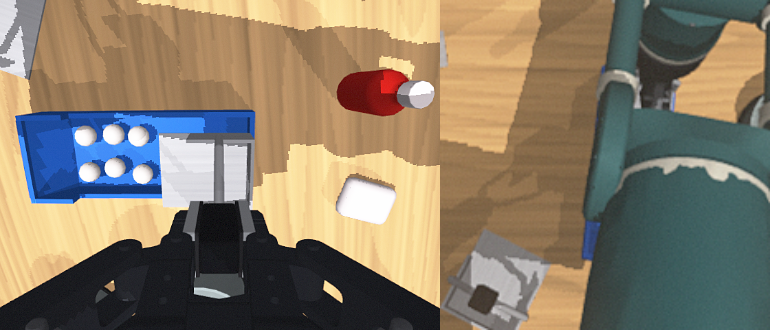

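The wrist view shows the scoop over the free end of the tray, aligned, with its lip towards the six beads in two rows (left panel, about (85–140, 135–172)). Lowering it to the floor.

Emit:
drive_tool --commands '[[[0,0,0.01,0,0,0],[0,0,0.025,0,0,0],[0,0,0.04,0,0,0],[0,0,0.052,0,0,0],[0,0,0.06,0,0,0],[0,0,0.064,0,0,0],[0,0,0.066,0,0,0],[0,0,0.067,0,0,0],[0,0,0.068,0,0,0],[0,0,0.068,0,0,0]]]'

```text
t: 6.15
tool_pos: [0.591, -0.0859, 0.1199]
eef_rot: [0.0, 0.748, 0.664, 0.0]
force: [0.2, -0.6, -0.1]
finger_gap: 0.0172
grasp_force: 87.9
```

```bash
python3 - <<'E'
from h import *
s,p,r=state(); print(s["t"],p,s["force"],s["finger_gap"],s["wrist_torque"])
def wp(tx,h,ph,ty=0):
    "lip at tray x tx, h above floor, pitch up ph -> TCP"
    a=np.radians(ph); f=-50*np.cos(a)-112.9*np.sin(a); u=-50*np.sin(a)+112.9*np.cos(a)
    gx=(tx-f)/1000; d=np.array([np.cos(np.radians(-6.8)),np.sin(np.radians(-6.8))])
    q=np.array([.513,-.076])+gx*d; return (q[0],q[1],(5+h+u)/1000),-6.8,-ph
w0=wp(-79,0,0); plan([w0])
p,r=np.array(w0[0]),Rt(*w0[1:])
for h in range(3,37,3):
    ph=np.degrees(np.arcsin((h-1)/76)); plan([wp(-79-h/1.19,h,ph)],p,r)
E
```

```text
6.15 [ 0.59097858 -0.08594569  0.11992842] [ 0.1626721  -0.60168132 -0.0831917 ] 0.017200502360707165 [ 0.03111185  0.04319107 -0.00643132]
shift [ 0.0006 -0.1076  0.0019] len 0.108 turn [ 0.07  0.01 -0.05] 0.1
shift [-0.      0.0004 -0.0016] len 0.002 turn [1.51 0.   0.  ] 1.5
shift [ 0.      0.0023 -0.0025] len 0.003 turn [ 3.77 -0.    0.  ] 3.8
shift [ 0.      0.004  -0.0031] len 0.005 turn [ 6.04  0.   -0.  ] 6.0
shift [ 0.      0.0057 -0.0036] len 0.007 turn [ 8.32  0.   -0.  ] 8.3
shift [ 0.      0.0073 -0.0039] len 0.008 turn [10.62  0.    0.  ] 10.6
shift [ 0.      0.0089 -0.004 ] len 0.01 turn [12.93  0.    0.  ] 12.9
shift [ 0.      0.0103 -0.0039] len 0.011 turn [15.26  0.   -0.  ] 15.3
shift [ 0.      0.0117 -0.0036] len 0.012 turn [17.62  0.    0.  ] 17.6
shift [ 0.      0.0129 -0.0031] len 0.013 turn [20.01  0.    0.  ] 20.0
shift [ 0.      0.0141 -0.0024] len 0.014 turn [22.43  0.    0.  ] 22.4
shift [ 0.      0.0152 -0.0015] len 0.015 turn [24.9  0.  -0. ] 24.9
shift [ 0.      0.0161 -0.0003] len 0.016 turn [27.42  0.    0.  ] 27.4
```

Emit:
drive_tool --commands '[[[0,-0.003,0,0,0,0],[0,-0.008,0,0,0,0],[0,-0.014,0,0,0,0],[0,-0.02,0,0,0,0],[0,-0.026,0,0,0,0],[0,-0.032,0,0,0,0],[0,-0.038,0,0,0,0],[0,-0.044,0,0,0,0],[0,-0.05,0,0,0,0],[0,-0.055,0,0,0,0]]]'

```text
t: 6.98
tool_pos: [0.5351, -0.0792, 0.1193]
eef_rot: [-0.0, 0.748, 0.664, -0.0]
force: [0.7, 0.5, -1.9]
finger_gap: 0.0168
grasp_force: 87.9
```

Emit:
drive_tool --commands '[[[0,-0.006,0,0,0,0],[0,-0.012,0,0,0,0],[0,-0.018,0,0,0,0],[0,-0.023,0,0,0,0],[0,-0.028,0,0,0,0],[0,-0.032,0,0,0,0],[0,-0.036,0,0,0,0],[0,-0.04,0,0,0,0],[0,-0.043,0,0,0,0],[0,-0.046,0,0,0,0]]]'

```text
t: 7.82
tool_pos: [0.49, -0.0738, 0.1193]
eef_rot: [0.0, 0.748, 0.664, 0.0]
force: [0.1, -0.7, -2.5]
finger_gap: 0.0169
grasp_force: 87.8
```

```bash
python3 - <<'E'
from h import *
s,p,r=state(); print(s["t"],p,s["force"],s["finger_gap"],s["wrist_torque"])
c=cams.capture("wrist"); save(c,"w3")
E
```

```text
7.8167 [ 0.4899972  -0.07378449  0.1193333 ] [ 0.06097765 -0.66245068 -2.48523935] 0.01692015873663565 [ 0.01318373 -0.10355535 -0.04025429]
```

View pics/w3.png

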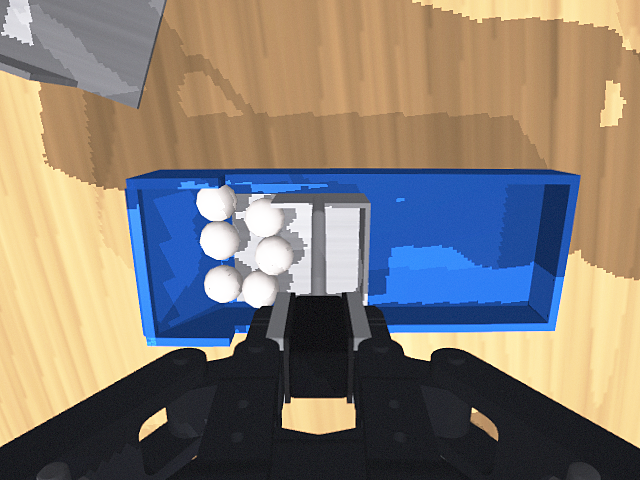

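Emit:
drive_tool --commands '[[[0,-0.003,0,0,0,0],[0,-0.006,0,0,0,0],[0,-0.008,0,0,0,0],[0,-0.0076,-0.0016,1.5,0,0],[0,-0.0057,-0.0025,3.8,0,0],[0,-0.004,-0.0031,6,0,0],[0,-0.0023,-0.0036,8.3,0,0],[0,-0.0007,-0.0039,10.6,0,0],[0,0.001,-0.004,12.9,0,0],[0,0.0024,-0.0039,15.3,0,0]]]'

```text
t: 8.7
tool_pos: [0.4928, -0.0741, 0.1233]
eef_rot: [-0.1, 0.741, 0.658, -0.089]
force: [-1.1, 0.2, -2.6]
finger_gap: 0.0168
grasp_force: 88.0
```

```bash
python3 - <<'E'
from h import *
s,p,r=state(); print(s["t"],p,s["force"],s["finger_gap"],s["wrist_torque"])
c=cams.capture("wrist"); save(c,"w4")
def wp(tx,h,ph,ty=0):
    a=np.radians(ph); f=-50*np.cos(a)-112.9*np.sin(a); u=-50*np.sin(a)+112.9*np.cos(a)
    gx=(tx-f)/1000; d=np.array([np.cos(np.radians(-6.8)),np.sin(np.radians(-6.8))])
    q=np.array([.513,-.076])+gx*d; return (q[0],q[1],(5+h+u+2)/1000),-6.8,-ph
def P(h,x=0): return wp(-79-h/1.19+x,h,np.degrees(np.arcsin((h-1)/76)))
w0=P(21); p0,r0=np.array(w0[0]),Rt(*w0[1:]); print(w0)
for h in (24,27,30,33): plan([P(h)],p0,r0)
for h in (40,60,80,100,130): plan([wp(-79-33/1.19+6,h,25)],p0,r0)
E
```

```text
8.7 [ 0.4927813  -0.07410203  0.12328164] [-1.14643678  0.21746619 -2.58798342] 0.016781546911168115 [-0.13697239 -0.28372685 -0.00216688]
((np.float64(0.49443264360207273), np.float64(-0.07378597679322431), np.float64(0.12376269388642408)), -6.8, np.float64(-15.257523290456374))
shift [ 0.      0.0014 -0.0001] len 0.001 turn [2.36 0.   0.  ] 2.4
shift [0.     0.0027 0.0001] len 0.003 turn [4.75 0.   0.  ] 4.7
shift [0.     0.004  0.0004] len 0.004 turn [7.17 0.   0.  ] 7.2
shift [0.     0.0053 0.001 ] len 0.005 turn [ 9.64 -0.    0.  ] 9.6
shift [-0.      0.0094 -0.0072] len 0.012 turn [9.74 0.   0.  ] 9.7
shift [-0.      0.0042 -0.0265] len 0.027 turn [9.74 0.   0.  ] 9.7
shift [-0.     -0.0011 -0.0458] len 0.046 turn [9.74 0.   0.  ] 9.7
shift [-0.     -0.0063 -0.0651] len 0.065 turn [9.74 0.   0.  ] 9.7
shift [-0.     -0.0142 -0.094 ] len 0.095 turn [9.74 0.   0.  ] 9.7
```

View pics/w4.png

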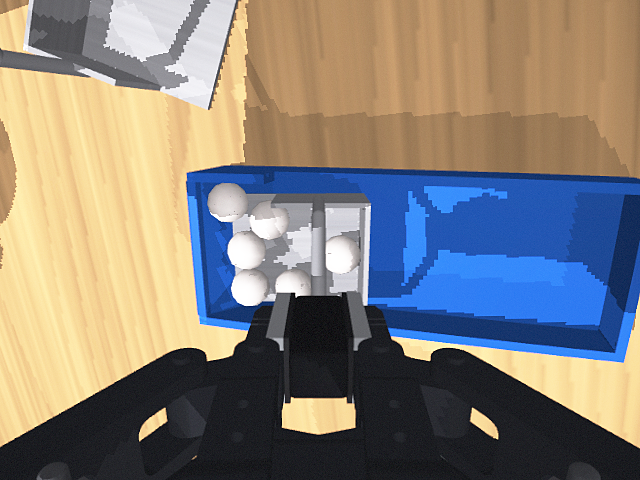

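Emit:
drive_tool --commands '[[[0,0.0014,0,2.4,0,0],[0,0.0027,0,4.7,0,0],[0,0.004,0,7.2,0,0],[0,0.0053,0,9.7,0,0],[0,0.0053,0,9.7,0,0],[0,0.0053,0,9.7,0,0],[0,0.0053,0,9.7,0,0],[0,0.006,-0.002,9.7,0,0],[0,0.007,-0.0045,9.7,0,0],[0,0.008,-0.007,9.7,0,0]]]'

```text
t: 9.58
tool_pos: [0.502, -0.0752, 0.1284]
eef_rot: [-0.162, 0.73, 0.648, -0.143]
force: [-0.3, -0.6, -2.2]
finger_gap: 0.0169
grasp_force: 88.5
```

```bash
python3 - <<'E'
from h import *
s,p,r=state(); print(s["t"],p,s["force"],s["finger_gap"],s["wrist_torque"])
c=cams.capture("wrist"); save(c,"w5")
print((p-r.apply([0,0,0])).round(4), r.inv().apply([0,0,.1]).round(4))
E
```

```text
9.5833 [ 0.50201118 -0.07521567  0.12842069] [-0.32647329 -0.6029863  -2.17362767] 0.01694611008871659 [-0.07984061 -0.47862302  0.08091805]
[ 0.502  -0.0752  0.1284] [-0.     -0.0422 -0.0907]
```

View pics/w5.png

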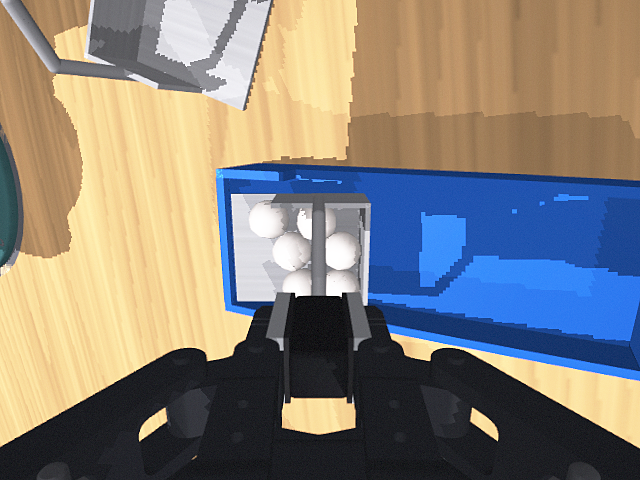

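All six beads are in the scoop (around (268–342, 215–288)) and the tray is empty. Lifting.

Emit:
drive_tool --commands '[[[0,-0.002,-0.0045,0,0,0],[0,-0.006,-0.0135,0,0,0],[0,-0.012,-0.026,0,0,0],[0,-0.018,-0.039,0,0,0],[0,-0.024,-0.052,0,0,0],[0,-0.03,-0.065,0,0,0],[0,-0.036,-0.078,0,0,0],[0,-0.041,-0.088,0,0,0],[0,-0.043,-0.093,0,0,0],[0,-0.043,-0.093,0,0,0]]]'

```text
t: 10.47
tool_pos: [0.5033, -0.0754, 0.2322]
eef_rot: [-0.161, 0.731, 0.648, -0.143]
force: [0.5, -0.9, -2.8]
finger_gap: 0.0171
grasp_force: 88.5
```

```bash
python3 - <<'E'
from h import *
s,p,r=state(); print(s["t"],p,s["force"],s["finger_gap"],s["wrist_torque"])
def L(lip,yaw,th):
    "lip world point, pitch down th -> TCP wp"
    a=np.radians(th); f=-50*np.cos(a)+114*np.sin(a); u=50*np.sin(a)+114*np.cos(a)
    d=-np.array([np.cos(np.radians(yaw)),np.sin(np.radians(yaw)),0])
    q=np.array(lip)+(f*d+np.array([0,0,u]))/1000; return q,yaw,th
B=L((.558,-.274,.118),-26,-25); print(B); plan([B])
p0,r0=B[0],Rt(-26,-25)
print("pour1")
for i,th in enumerate(range(-20,26,5)): plan([L((.558,-.274,.118-.033*(i+1)/10),-26,th)],p0,r0)
Q=L((.558,-.274,.085),-26,25); p0,r0=Q[0],Rt(-26,25)
print("pour2")
for th in range(30,71,5): plan([L((.558,-.274,.085),-26,th)],p0,r0)
E
```

```text
10.4667 [ 0.50333451 -0.07542919  0.2322351 ] [ 0.53039675 -0.94884173 -2.7668456 ] 0.017099504335554714 [-0.04103709 -0.44874163 -0.02066929]
(array([ 0.64203173, -0.31498502,  0.20018817]), -26, -25)
shift [-0.2213  0.1644 -0.0406] len 0.279 turn [ 0.2   8.08 17.37] 19.2
pour1
shift [-0.     -0.0087 -0.0009] len 0.009 turn [-5.  0. -0.] 5.0
shift [ 0.     -0.0178 -0.001 ] len 0.018 turn [-10.   0.   0.] 10.0
shift [-0.     -0.027  -0.0001] len 0.027 turn [-15.   0.   0.] 15.0
shift [ 0.     -0.0364  0.0017] len 0.036 turn [-20.   0.   0.] 20.0
shift [ 0.     -0.0459  0.0045] len 0.046 turn [-25.   0.   0.] 25.0
shift [-0.     -0.0553  0.0082] len 0.056 turn [-30.   0.   0.] 30.0
shift [-0.     -0.0647  0.0129] len 0.066 turn [-35.   0.   0.] 35.0
shift [ 0.     -0.0738  0.0185] len 0.076 turn [-40.   0.   0.] 40.0
shift [-0.     -0.0827  0.025 ] len 0.086 turn [-45.  -0.  -0.] 45.0
shift [ 0.     -0.0912  0.0323] len 0.097 turn [-50.   0.   0.] 50.0
pour2
shift [-0.     -0.0101 -0.0039] len 0.011 turn [-5. -0.  0.] 5.0
shift [-0.     -0.0206 -0.007 ] len 0.022 turn [-10.   0.  -0.] 10.0
shift [-0.     -0.0312 -0.0091] len 0.032 turn [-15.   0.   0.] 15.0
shift [-0.     -0.042  -0.0102] len 0.043 turn [-20.  -0.   0.] 20.0
shift [-0.     -0.0529 -0.0105] len 0.054 turn [-25.   0.   0.] 25.0
shift [-0.     -0.0637 -0.0097] len 0.064 turn [-30.  -0.  -0.] 30.0
shift [-0.     -0.0744 -0.0081] len 0.075 turn [-35.   0.  -0.] 35.0
shift [-0.     -0.085  -0.0055] len 0.085 turn [-40.  -0.   0.] 40.0
shift [-0.     -0.0953 -0.002 ] len 0.095 turn [-45.   0.  -0.] 45.0
```

Emit:
drive_tool --commands '[[[-0.002,0.0015,0,0,0,0],[-0.007,0.005,-0.001,0,0,0],[-0.015,0.011,-0.003,0,0,0],[-0.026,0.019,-0.005,0,0,0],[-0.039,0.029,-0.007,0,0,0],[-0.053,0.039,-0.01,0,0,0],[-0.067,0.05,-0.012,0,0,0],[-0.081,0.06,-0.015,0,0,0],[-0.095,0.071,-0.017,0,0,0],[-0.109,0.081,-0.02,0,0,0]]]'

```text
t: 11.3
tool_pos: [0.5713, -0.1956, 0.2128]
eef_rot: [-0.162, 0.731, 0.647, -0.144]
force: [0.8, 0.0, -2.5]
finger_gap: 0.0169
grasp_force: 88.5
```

Emit:
drive_tool --commands '[[[-0.014,0.01,-0.0025,0,0.5,1],[-0.028,0.021,-0.005,0,1.5,3],[-0.042,0.031,-0.0075,0,2.5,5.5],[-0.056,0.042,-0.01,0,3.8,8.2],[-0.07,0.052,-0.013,0,5.1,11],[-0.083,0.062,-0.015,0,6.3,13.5],[-0.095,0.07,-0.017,0,7.3,15.6],[-0.104,0.077,-0.019,0.2,7.9,17],[-0.11,0.082,-0.02,0.2,8.1,17.4],[-0.112,0.083,-0.021,0.2,8.1,17.4]]]'

```text
t: 12.13
tool_pos: [0.6407, -0.3171, 0.196]
eef_rot: [-0.185, 0.828, 0.516, -0.116]
force: [0.1, 0.9, -2.8]
finger_gap: 0.0169
grasp_force: 88.5
```

```bash
python3 - <<'E'
from h import *
s,p,r=state(); print(s["t"],p,s["force"],s["q"])
plan([((.642,-.315,.200),-26,-25)])
c=cams.capture("wrist"); save(c,"w6")
E
```

```text
12.1333 [ 0.64067355 -0.31711461  0.19595376] [ 0.14954736  0.91604504 -2.81057631] [-0.48776587  0.65740445  1.20458982 -0.01470546  1.72045169 -0.03010037]
shift [ 0.0025 -0.0015 -0.0038] len 0.005 turn [-0.27  0.   -0.16] 0.3
```

View pics/w6.png

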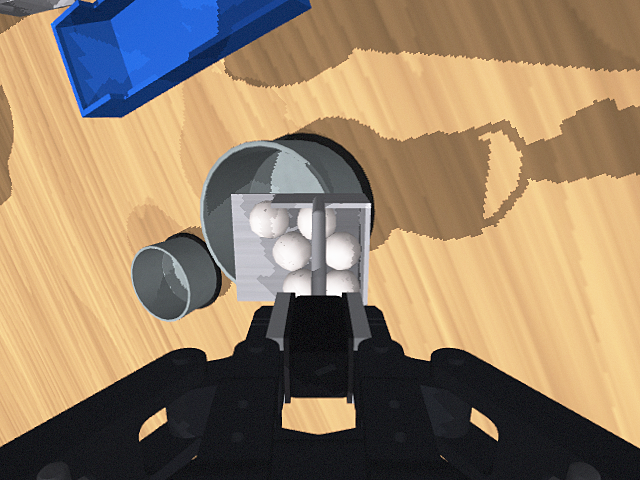

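Emit:
drive_tool --commands '[[[0.0005,-0.009,-0.002,-5,0,0],[0.001,-0.018,-0.003,-10,0,0],[0.0015,-0.028,-0.003,-15,0,0],[0.002,-0.038,-0.002,-20,0,0],[0.0025,-0.0475,0.0005,-25,0,0],[0.0025,-0.0525,0.0025,-27.5,0,0],[0.0025,-0.057,0.0045,-30,0,0],[0.0025,-0.0615,0.007,-32.5,0,0],[0.0025,-0.066,0.009,-35,0,0],[0.0025,-0.0755,0.0145,-40,0,0]]]'

```text
t: 13.02
tool_pos: [0.5761, -0.2795, 0.2185]
eef_rot: [0.111, 0.84, 0.526, 0.069]
force: [0.6, -0.5, -1.8]
finger_gap: 0.0167
grasp_force: 89.1
```

```bash
python3 - <<'E'
from h import *
s,p,r=state(); print(s["t"],p,s["force"],s["q"])
c=cams.capture("wrist"); save(c,"w7")
def L(lip,yaw,th):
    a=np.radians(th); f=-50*np.cos(a)+114*np.sin(a); u=50*np.sin(a)+114*np.cos(a)
    d=-np.array([np.cos(np.radians(yaw)),np.sin(np.radians(yaw)),0])
    return np.array(lip)+(f*d+np.array([0,0,u]))/1000,yaw,th
for th in range(20,61,5): plan([L((.558,-.274,.09),-26,th)])
E
```

```text
13.0167 [ 0.57606531 -0.2794677   0.21845929] [ 0.64770668 -0.48480797 -1.82939452] [-0.49569615  0.06954463  1.91064216  0.01271558  0.89916007 -0.04972192]
shift [-0.0034 -0.0014 -0.0019] len 0.004 turn [-5.43  0.02  0.08] 5.4
shift [-0.0034 -0.0118 -0.0048] len 0.013 turn [-10.43   0.02   0.08] 10.4
shift [-0.0034 -0.0225 -0.0068] len 0.024 turn [-1.543e+01  1.000e-02  8.000e-02] 15.4
shift [-0.0034 -0.0333 -0.0079] len 0.034 turn [-2.043e+01  1.000e-02  8.000e-02] 20.4
shift [-0.0034 -0.0442 -0.0081] len 0.045 turn [-2.543e+01  1.000e-02  8.000e-02] 25.4
shift [-0.0033 -0.055  -0.0073] len 0.056 turn [-30.43   0.     0.08] 30.4
shift [-0.0033 -0.0657 -0.0055] len 0.066 turn [-35.43  -0.     0.08] 35.4
shift [-0.0033 -0.0762 -0.0028] len 0.076 turn [-4.043e+01 -1.000e-02  9.000e-02] 40.4
shift [-0.0033 -0.0865  0.0007] len 0.087 turn [-4.543e+01 -1.000e-02  9.000e-02] 45.4
```

View pics/w7.png

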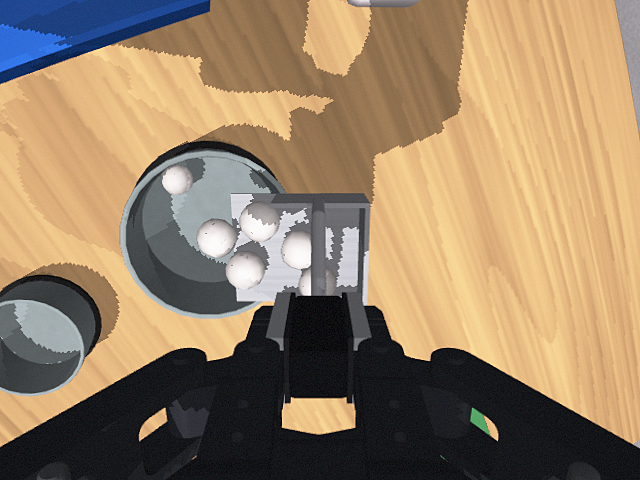

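Beads are rolling into the barrel: one is inside at (177,180) and one is leaving the lip at (216,238). I'll keep tilting.

Emit:
drive_tool --commands '[[[-0.001,-0.001,-0.002,-5,0,0],[-0.001,-0.001,-0.002,-5,0,0],[-0.002,-0.0065,-0.0035,-8,0,0],[-0.002,-0.012,-0.005,-10.5,0,0],[-0.003,-0.017,-0.006,-13,0,0],[-0.003,-0.0225,-0.007,-15.5,0,0],[-0.003,-0.028,-0.0075,-18,0,0],[-0.003,-0.033,-0.008,-20.5,0,0],[-0.003,-0.044,-0.008,-25.5,0,0],[-0.003,-0.055,-0.0075,-30.5,0,0]]]'

```text
t: 13.9
tool_pos: [0.5263, -0.2588, 0.2136]
eef_rot: [0.329, 0.781, 0.489, 0.205]
force: [1.6, 1.4, -2.8]
finger_gap: 0.0169
grasp_force: 89.7
```

```bash
python3 - <<'E'
from h import *
s,p,r=state(); print(s["t"],p,s["force"],s["q"])
c=cams.capture("wrist"); save(c,"w8"); W=cloud(c)
for d in cams.recognise(c,"bead0"): 
    a=np.round(d["at"]).astype(int); print(round(d["p"],2),a,W[a[0],a[1]].round(3))
def L(lip,yaw,th):
    a=np.radians(th); f=-50*np.cos(a)+114*np.sin(a); u=50*np.sin(a)+114*np.cos(a)
    d=-np.array([np.cos(np.radians(yaw)),np.sin(np.radians(yaw)),0])
    return np.array(lip)+(f*d+np.array([0,0,u]))/1000,yaw,th
for th in (50,55): plan([L((.558,-.274,.09),-26,th)])
E
```

```text
13.9 [ 0.52634804 -0.25875766  0.21359857] [ 1.60714166  1.44208077 -2.76788442] [-0.5294298  -0.24997977  2.38554777  0.2495538   0.21847554 -0.29849042]
0.94 [201 182] [ 0.58  -0.265  0.028]
0.9 [236  84] [ 0.513 -0.248  0.028]
0.83 [247 123] [ 0.529 -0.269  0.026]
0.81 [268  90] [ 0.505 -0.267  0.026]
0.7 [288 139] [ 0.521 -0.299  0.027]
0.65 [192 104] [ 0.538 -0.231  0.028]
shift [-0.0008 -0.0083 -0.0072] len 0.011 turn [-5.59 -0.11 -0.03] 5.6
shift [-0.0008 -0.0188 -0.0101] len 0.021 turn [-10.59  -0.11  -0.03] 10.6
```

All six beads are in the barrel: the network finds six with tops at z≈0.027, all inside the rim. Next, the hook.

```bash
python3 - <<'E'
from h import *
s,p,r=state()
A=((.57,-.20,.30),-26,0); B=((.53,.08,.30),-18,0); C=((.4706,.3565,.30),-12.8,0); D=((.4706,.3565,.234),-12.8,0); E=((.573,.3332,.234),-12.8,0); F=((.573,.3332,.206),-12.8,0)
plan([A,B,C,D,E,F]); print(r.inv().apply([0,0,.1]))
E
```

```text
shift [ 0.0711  0.0845 -0.0539] len 0.123 turn [ 4.441e+01 -1.100e-01  2.000e-02] 44.4
shift [ 0.2341 -0.1587  0.    ] len 0.283 turn [ 0.  0. -8.] 8.0
shift [ 0.2446 -0.1419  0.    ] len 0.283 turn [ 0.   0.  -5.2] 5.2
shift [0.    0.    0.066] len 0.066 turn [0. 0. 0.] 0.0
shift [-0.     0.105  0.   ] len 0.105 turn [0. 0. 0.] 0.0
shift [0.    0.    0.028] len 0.028 turn [0. 0. 0.] 0.0
[ 0.00016786  0.06997525 -0.07143834]
```

Emit:
drive_tool --commands '[[[0,0.005,-0.005,3,0,0],[0.002,0.014,-0.013,8,0,0],[0.007,0.024,-0.022,13,0,0],[0.015,0.035,-0.03,18,0,0],[0.025,0.046,-0.037,23,0,0],[0.037,0.057,-0.043,28,0,0],[0.049,0.067,-0.048,33,0,0],[0.06,0.076,-0.052,38,0,0],[0.068,0.083,-0.054,42,0,0],[0.071,0.084,-0.054,44.4,0,0]]]'

```text
t: 14.83
tool_pos: [0.5785, -0.2045, 0.3132]
eef_rot: [0.008, 0.848, 0.529, 0.003]
force: [0.5, -0.1, -1.1]
finger_gap: 0.017
grasp_force: 89.7
```

Emit:
drive_tool --commands '[[[0.01,-0.007,0,0,0,0],[0.028,-0.019,0,0,0,-1],[0.052,-0.035,0,0,0,-2],[0.077,-0.052,0,0,0,-3],[0.103,-0.07,0,0,0,-4],[0.13,-0.088,0,0,0,-5],[0.156,-0.106,0,0,0,-6],[0.182,-0.123,0,0,0,-7],[0.208,-0.141,0,0,0,-8],[0.234,-0.159,0,0,0,-8]]]'

```text
t: 15.67
tool_pos: [0.5341, 0.0781, 0.3074]
eef_rot: [0.008, 0.809, 0.587, 0.003]
force: [-0.1, 0.5, -2.5]
finger_gap: 0.0168
grasp_force: 89.7
```

Emit:
drive_tool --commands '[[[0.026,-0.015,0,0,0,-1],[0.053,-0.031,0,0,0,-2],[0.08,-0.046,0,0,0,-3],[0.107,-0.062,0,0,0,-4],[0.134,-0.078,0,0,0,-5.2],[0.161,-0.093,0,0,0,-5.2],[0.188,-0.109,0,0,0,-5.2],[0.212,-0.123,0,0,0,-5.2],[0.232,-0.135,0,0,0,-5.2],[0.245,-0.142,0,0,0,-5.2]]]'

```text
t: 16.5
tool_pos: [0.4744, 0.3564, 0.304]
eef_rot: [0.008, 0.782, 0.624, 0.003]
force: [-0.2, 0.5, -2.4]
finger_gap: 0.0167
grasp_force: 89.6
```

```bash
python3 - <<'E'
from h import *
s,p,r=state(); print(s["t"],p,s["force"],s["q"])
D=((.4706,.3565,.234),-12.8,0)
plan([D])
c=cams.capture("top"); save(c,"t9"); W=cloud(c); np.savez("t9.npz",W=W,f=c["frame"])
P=W.reshape(-1,3)
g=P[(np.hypot(P[:,0]-p[0],P[:,1]-p[1])<.07)&(P[:,2]>.15)&(P[:,2]<.24)]; print(len(g),[np.round(t,1) for t in cv2.minAreaRect((g[:,:2]*1000).astype(np.float32))] if len(g)>3 else "")
m=P[(P[:,0]>.4)&(P[:,0]<.8)&(P[:,1]>.28)&(P[:,1]<.5)&(P[:,2]>.16)&(P[:,2]<.18)]; print(len(m))
c=cams.capture("scene"); save(c,"s9"); W=cloud(c); np.savez("s9.npz",W=W,f=c["frame"])
P=W.reshape(-1,3)
g=P[(np.hypot(P[:,0]-p[0],P[:,1]-p[1])<.07)&(P[:,2]>.15)&(P[:,2]<.24)]; print(len(g),[np.round(t,1) for t in cv2.minAreaRect((g[:,:2]*1000).astype(np.float32))])
print(np.percentile(g[:,2],[0,2,50,98]).round(4))
for t in ("scoop","bead0"):
  for d in cams.recognise(c,t)[:7]: 
    a=np.round(d["at"]).astype(int); print(t,round(d["p"],2),a,W[a[0],a[1]].round(3))
E
```

```text
16.5 [0.47440172 0.35638602 0.30399631] [-0.17463566  0.5475712  -2.36776072] [ 0.61073514  0.07692996  1.72240172 -0.01562801  1.3346557   0.83780656]
shift [-0.0004 -0.0049  0.0699] len 0.07 turn [ 0.94  0.26 -0.  ] 1.0
1849 [array([483.8, 350.1]), array([ 69.7, 117.8]), np.float64(75.2)]
350
582 [array([484.9, 355.4]), array([ 73.6, 115.4]), np.float64(78.9)]
[0.1688 0.1745 0.2075 0.2329]
scoop 0.89 [262 394] [0.643 0.195 0.003]
scoop 0.8 [144 390] [0.456 0.38  0.193]
scoop 0.65 [223 289] [0.336 0.106 0.004]
bead0 0.61 [326 221] [ 0.517 -0.246  0.028]
bead0 0.58 [336 219] [ 0.535 -0.264  0.027]
bead0 0.58 [347 205] [ 0.531 -0.299  0.018]
bead0 0.51 [333 211] [ 0.514 -0.271  0.024]
bead0 0.44 [330 238] [ 0.548 -0.224  0.022]
```

```bash
python3 - <<'E'
from h import *
s,p,r=state(); M=r.as_matrix(); ex=-M[:,1]; ey=M[:,0]
for n in ("t9","s9"):
    W=np.load(n+".npz")["W"].reshape(-1,3); W=W[~np.isnan(W[:,0])]
    d=W-p; u=d@ex; v=d@ey; h=d[:,2]
    k=(u>-.03)&(u<.06)&(abs(v)<.045)&(h<-.05)&(h>-.14)
    print(n,k.sum(),"u",np.percentile(u[k],[1,99]).round(4),"v",np.percentile(v[k],[1,50,99]).round(4))
    f=k&(u>.028)&(u<.05); print(" lip floor h",np.percentile(h[f],[5,50,95]).round(4))
    f=k&(h<-.10); A=np.c_[u[f],v[f],np.ones(f.sum())]; print(" plane",np.linalg.lstsq(A,h[f],rcond=None)[0].round(4),f.sum())
    f=k&(h>-.078)&(h<-.03); print(" bail",np.c_[u,v,h][f].mean(0).round(4) if f.any() else 0,f.sum(),"umed",np.median(u[f]))
    b=(abs(u)<.03)&(abs(v)<.045)&(h<-.024)&(h>-.078); print(" bail v range",np.percentile(v[b],[1,99]).round(4), np.median(u[b]).round(4),b.sum())
E
```

```text
t9 1782 u [-0.0254  0.0497] v [-0.0339 -0.0005  0.0333]
 lip floor h [-0.1132 -0.1106 -0.108 ]
 plane [-0.0301 -0.0209 -0.1093] 1491
 bail [-0.0076 -0.0265 -0.0678] 41 umed -0.0016248183815873456
 bail v range [-0.0353  0.0079] -0.0002 139
s9 563 u [-0.028   0.0489] v [-0.0317  0.0009  0.0386]
 lip floor h [-0.1116 -0.1093 -0.1072]
 plane [-0.0622 -0.0076 -0.1064] 199
 bail [-0.0037  0.0051 -0.067 ] 52 umed -0.0011689642117039063
 bail v range [-0.032   0.0399] -0.0011 117
```

Emit:
drive_tool --commands '[[[0,0,0.005,0.5,0,0],[0,0,0.015,1,0,0],[0,0,0.03,1,0,0],[0,0,0.045,1,0,0],[0,0,0.058,1,0,0],[0,0,0.066,1,0,0],[0,0,0.07,1,0,0],[0,0,0.07,1,0,0],[0,0,0.07,1,0,0],[0,0,0.07,1,0,0]]]'

```text
t: 17.53
tool_pos: [0.4762, 0.3535, 0.2334]
eef_rot: [0.001, 0.782, 0.624, -0.002]
force: [-0.6, 0.3, -2.0]
finger_gap: 0.0168
grasp_force: 89.7
```

```bash
python3 - <<'E'
from h import *
s,p,r=state(); print(s["t"],p,s["force"])
E_=((.573,.3332,.232),-12.8,0)
plan([E_])
c=cams.capture("wrist"); save(c,"w9"); W=cloud(c).reshape(-1,3); W=W[~np.isnan(W[:,0])]
k=W[(W[:,0]>.5)&(W[:,0]<.68)&(W[:,1]>.28)&(W[:,1]<.40)&(W[:,2]>.15)&(W[:,2]<.2)]
print(len(k)); 
if len(k)>5: print([np.round(t,1) for t in cv2.minAreaRect((k[:,:2]*1000).astype(np.float32))],k[:,2].max())
E
```

```text
17.5333 [0.47621652 0.35348861 0.23340395] [-0.62293438  0.26711711 -1.9518652 ]
shift [0.0017 0.0989 0.0013] len 0.099 turn [-0.06  0.18 -0.05] 0.2
4469
[array([566.8, 336.9]), array([ 34.8, 155.7]), np.float64(68.9)] 0.19100934084587853
```

Emit:
drive_tool --commands '[[[0.001,0.004,0.001,0,0,0],[0.002,0.012,0.001,0,0,0],[0.002,0.024,0.001,0,0,0],[0.002,0.036,0.001,0,0,0],[0.002,0.048,0.001,0,0,0],[0.002,0.06,0.001,0,0,0],[0.002,0.073,0.001,0,0,0],[0.002,0.086,0.001,0,0,0],[0.002,0.095,0.001,0,0,0],[0.002,0.099,0.001,0,0,0]]]'

```text
t: 18.42
tool_pos: [0.5744, 0.3324, 0.2309]
eef_rot: [0.001, 0.782, 0.623, -0.002]
force: [0.7, 0.1, -1.7]
finger_gap: 0.0171
grasp_force: 89.7
```

```bash
python3 - <<'E'
from h import *
s,p,r=state(); print(s["t"],p,s["force"],s["wrist_torque"])
plan([((.573,.3332,.208),-12.8,0)])
c=cams.capture("wrist"); save(c,"w10"); W=cloud(c).reshape(-1,3); W=W[~np.isnan(W[:,0])]
ax=np.array([.975,-.2215]); nv=np.array([.2215,.975]); d=W[:,:2]-[.651,.3155]; u=d@ax; v=d@nv
for a in range(-130,0,15):
    k=(u>a/1000)&(u<(a+15)/1000)&(abs(v)<.012)&(W[:,2]>.165)&(W[:,2]<.18); print(a,k.sum(),(np.median(v[k]).round(4),np.percentile(W[k,2],90).round(4)) if k.sum() else "")
E
```

```text
18.4167 [0.57444581 0.33244803 0.23087133] [ 0.69400556  0.0905063  -1.72923204] [-0.01431076  0.00489833  0.00485798]
shift [ 0.0005 -0.0015  0.0229] len 0.023 turn [-0.11  0.26 -0.11] 0.3
-130 554 (np.float64(0.0015), np.float64(0.1744))
-115 545 (np.float64(0.0019), np.float64(0.1743))
-100 551 (np.float64(0.002), np.float64(0.1743))
-85 283 (np.float64(0.0024), np.float64(0.1742))
-70 552 (np.float64(0.0025), np.float64(0.1742))
-55 543 (np.float64(0.0028), np.float64(0.1743))
-40 548 (np.float64(0.0029), np.float64(0.1743))
-25 574 (np.float64(0.0031), np.float64(0.1746))
-10 369 (np.float64(0.0085), np.float64(0.1787))
```

View pics/w10.png

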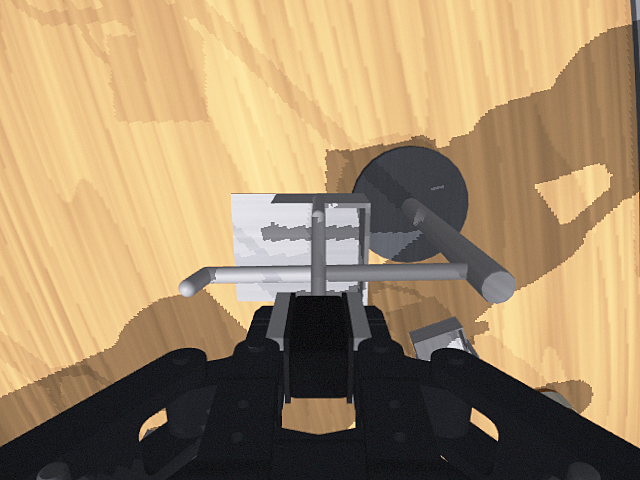

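The rod passes under the bail, and the scoop is empty (rod at row 270, bail at column 318). Seating it.

Emit:
drive_tool --commands '[[[0.001,0,0.003,0,0,0],[0.0025,0,0.008,0,0,0],[0.0025,0,0.014,0,0,0],[0.0025,0,0.019,0,0,0],[0.0025,0,0.022,0,0,0],[0.0025,0,0.024,0,0,0],[0.0025,0,0.025,0,0,0],[0.0025,0,0.0255,0,0,0],[0.0025,0,0.026,0,0,0],[0.0025,0,0.026,0,0,0]]]'

```text
t: 19.3
tool_pos: [0.5732, 0.3355, 0.2054]
eef_rot: [0.001, 0.782, 0.624, -0.002]
force: [-0.4, 0.6, -2.0]
finger_gap: 0.0168
grasp_force: 89.7
```

Emit:
drive_tool --commands '[[[0,0,0.0005,0,0,0],[0,0,0.001,0,0,0],[0,0,0.0015,0,0,0],[0,0,0.0015,0,0,0],[0,0,0.0015,0,0,0],[0,0,0.0015,0,0,0],[0,0,0.0015,0,0,0],[0,0,0.0015,0,0,0],[0,0,0.0015,0,0,0],[0,0,0.0015,0,0,0]]]'

```text
t: 20.13
tool_pos: [0.5734, 0.3356, 0.2043]
eef_rot: [0.001, 0.782, 0.624, -0.002]
force: [-0.4, -0.7, 5.6]
finger_gap: 0.0167
grasp_force: 90.3
```

Emit:
drive_tool --commands '[[[0,0,-0.0005,0,0,0],[0,0,-0.0008,0,0,0],[0,0,-0.0008,0,0,0],[0,0,-0.0008,0,0,0],[0,0,-0.0008,0,0,0],[0,0,-0.0008,0,0,0],[0,0,-0.0008,0,0,0],[0,0,-0.0008,0,0,0],[0,0,-0.0008,0,0,0],[0,0,-0.0008,0,0,0]]]' --fingers 0.021 --newtons 20

```text
t: 20.97
tool_pos: [0.5731, 0.3355, 0.2044]
eef_rot: [0.001, 0.782, 0.624, -0.002]
force: [0.4, -0.2, 0.1]
finger_gap: 0.0207
grasp_force: 0.0
```

Emit:
drive_tool --commands '[[[0,0,0,0,0,0],[0,0,0,0,0,0],[0,0,0,0,0,0],[0,0,0,0,0,0],[0,0,0,0,0,0],[0,0,0,0,0,0],[0,0,0,0,0,0],[0,0,0,0,0,0],[0,0,0,0,0,0],[0,0,0,0,0,0]]]' --fingers 0.03

```text
t: 21.8
tool_pos: [0.5731, 0.3354, 0.2044]
eef_rot: [0.0, 0.782, 0.624, -0.002]
force: [-0.5, -1.2, -0.7]
finger_gap: 0.0303
grasp_force: 0.0
```

Emit:
drive_tool --commands '[[[0,0,0,0,0,0],[0,0,0,0,0,0],[0,0,0,0,0,0],[0,0,0,0,0,0],[0,0,0,0,0,0],[0,0,0,0,0,0],[0,0,0,0,0,0],[0,0,0,0,0,0],[0,0,0,0,0,0],[0,0,0,0,0,0]]]' --fingers 0.05

```text
t: 22.63
tool_pos: [0.5731, 0.3355, 0.2044]
eef_rot: [0.0, 0.782, 0.624, -0.002]
force: [0.7, -0.5, -0.2]
finger_gap: 0.0503
grasp_force: 0.0
```

```bash
python3 - <<'E'
from h import *
s,p,r=state(); print(s["t"],p,s["force"],s["finger_gap"])
c=cams.capture("wrist"); save(c,"w11"); W=cloud(c); P=W.reshape(-1,3); f=c["frame"].reshape(-1,3)
M=r.as_matrix(); d=P-p; u=d@M[:,1]; v=d@M[:,0]
k=(abs(v)<.05)&(abs(u)<.07)&(d[:,2]<-.085)&(d[:,2]>-.15)&(f.max(1)-f.min(1)<30)
A=np.c_[u[k],v[k],np.ones(k.sum())]; print(k.sum(),np.linalg.lstsq(A,d[k,2],rcond=None)[0].round(3))
E
```

```text
22.6333 [0.57308572 0.33545666 0.20443317] [ 0.65382811 -0.5178146  -0.20856277] 0.050300395519326815
11234 [ 0.058  0.055 -0.108]
```

Emit:
drive_tool --commands '[[[0,0,-0.003,0,0,0],[0,0,-0.008,0,0,0],[0,0,-0.015,0,0,0],[0,0,-0.024,0,0,0],[0,0,-0.035,0,0,0],[0,0,-0.05,0,0,0],[0,0,-0.07,0,0,0],[0,0,-0.09,0,0,0],[0,0,-0.11,0,0,0],[0,0,-0.12,0,0,0]]]'

```text
t: 23.52
tool_pos: [0.5746, 0.3365, 0.3293]
eef_rot: [0.001, 0.782, 0.624, 0.001]
force: [0.0, 0.8, 0.7]
finger_gap: 0.0501
grasp_force: 0.0
```

Emit:
drive_tool --commands '[[[0,0,0,0,0,0],[0,0,0,0,0,0],[0,0,0,0,0,0],[0,0,0,0,0,0],[0,0,0,0,0,0],[0,0,0,0,0,0],[0,0,0,0,0,0],[0,0,0,0,0,0],[0,0,0,0,0,0],[0,0,0,0,0,0]]]'

```text
t: 24.35
tool_pos: [0.5735, 0.3359, 0.3244]
eef_rot: [0.0, 0.782, 0.624, -0.002]
force: [-0.1, 0.8, 0.0]
finger_gap: 0.0496
grasp_force: 0.0
```

```bash
python3 - <<'E'
from h import *
prev=None
for i in range(2):
    s,p,r=state(); c=cams.capture("wrist"); save(c,f"w12{i}"); W=cloud(c).reshape(-1,3)
    ax=np.array([.975,-.2215]); nv=np.array([.2215,.975]); d=W[:,:2]-[.651,.3155]; u=d@ax; v=d@nv
    k=(abs(v)<.015)&(u>-.14)&(u<-.02)&(W[:,2]>.195)&(W[:,2]<.24)
    print(s["t"],p,k.sum(),u[k].mean(),v[k].mean(),W[k,2].max())
c=cams.capture("top"); W=cloud(c)
for n,q in (("t","bead0"),):
  for d in cams.recognise(c,q): 
    a=np.round(d["at"]).astype(int); print(q,round(d["p"],2),a,W[a[0],a[1]].round(3))
f=c["frame"].astype(int); m=(f.min(2)>150)&(f.max(2)-f.min(2)<40)&(W[...,2]>.008)&(W[...,2]<.06)&(W[...,0]<.7)&(W[...,0]>.3)
n,_,st,ce=cv2.connectedComponentsWithStats(m.astype(np.uint8)); print([(W[int(b[1]),int(b[0])].round(2).tolist(),int(x[4])) for b,x in zip(ce[1:],st[1:]) if x[4]>8])
E
```

```text
24.35 [0.5734599  0.33593859 0.32438646] 1172 -0.08019009629740251 0.0035815816727000588 0.22584713237570653
24.4 [0.57349633 0.33594272 0.32444307] 1168 -0.08019423565260225 0.0036003042944073183 0.22587143513893557
bead0 0.61 [260 469] [ 0.53  -0.261  0.026]
bead0 0.61 [253 453] [ 0.544 -0.23   0.027]
bead0 0.56 [264 488] [ 0.522 -0.299  0.024]
bead0 0.51 [269 463] [ 0.512 -0.248  0.028]
bead0 0.45 [269 471] [ 0.512 -0.263  0.03 ]
bead0 0.44 [234 478] [ 0.583 -0.283  0.023]
[([0.58, -0.28, 0.03], 63), ([0.54, -0.23, 0.03], 42), ([0.53, -0.26, 0.03], 63), ([0.53, -0.3, 0.03], 22), ([0.52, -0.25, 0.03], 11), ([0.36, 0.04, 0.04], 18), ([0.36, -0.29, 0.04], 10), ([0.33, 0.11, 0.04], 55), ([0.32, 0.06, 0.0], 30)]
```

The scoop hangs still on the rod, all six beads are in the barrel, and the gripper is clear. Handing in.

```bash
python3 -c "
from h import *
print(manip.hand_in())"
```

```text
the job is handed in; nothing more can be done
None
```

The job is handed in at about 24 s: all six beads are in the barrel, the empty scoop hangs still by its bail on the hook rod, and I never went near the jar, case or bottle; the hand-in returned no verdict.

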